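Move the stock row from the worn bins to the new counter tray

TASK

The four worn cardboard bins are being replaced by the grey steel tray. Move the four parts into the tray, one to a compartment, lying flat on its floor the same way up, in the same left-to-right order as they now stand in the bins (left and right as seen from the labelled fronts, which face the robot). Do not disturb the jar of clips that stands between the bins and the tray.

Things in the scene. Friction and masses are not known exactly. Their poses are not given: they have to be found in the camera images.
- bushing_mid (a point): Brass-coloured bushing, a plain sleeve: outside diameter 40 mm, wall 3.5 mm, 30 mm high, standing on end. The point is at its centre, half-way up; z is its axis.
- red_seal_mid (a point): Red oil seal with a steel inner shell: a flat ring, outside diameter 48 mm, hole 30 mm, 14 mm high, lying flat. The point is at its centre, half-way up; z is its axis.
- black_seal_mid (a point): Black rubber lip seal: a ring, outside diameter 44 mm, hole 30 mm with a thin steel spring in it, 16 mm high, lying flat. The point is at its centre, half-way up; z is its axis.
- bearing_mid (a point): Ball bearing of bright steel with a blue shield: outside diameter 46 mm, 16 mm high, lying flat. The point is at its centre, half-way up; z is its axis.
- bin_brass: Narrow cardboard bin with a yellow dot on the label at its front; the brass bushing is in it at the start. Fixed, one of four alike side by side 70 mm apart on a board, in changing order. 180 mm long (x), 67 mm wide (y), inside 174 x 61 mm, walls 45 mm high, 3 mm floor. Origin under its centre, 12 mm above the counter; x from the labelled front (facing the robot) to the back, y to the left along the row.
- bin_red: Narrow cardboard bin with a green dot on its label; the red seal is in it at the start. Fixed, one of four alike side by side 70 mm apart on a board, in changing order. 180 mm long (x), 67 mm wide (y), inside 174 x 61 mm, walls 45 mm high, 3 mm floor. Origin under its centre, 12 mm above the counter; x from the labelled front (facing the robot) to the back, y to the left along the row.
- bin_black: Narrow cardboard bin with an orange dot on its label; the black seal is in it at the start. Fixed, one of four alike side by side 70 mm apart on a board, in changing order. 180 mm long (x), 67 mm wide (y), inside 174 x 61 mm, walls 45 mm high, 3 mm floor. Origin under its centre, 12 mm above the counter; x from the labelled front (facing the robot) to the back, y to the left along the row.
- bin_steel: Narrow cardboard bin with a blue dot on its label; the ball bearing is in it at the start. Fixed, one of four alike side by side 70 mm apart on a board, in changing order. 180 mm long (x), 67 mm wide (y), inside 174 x 61 mm, walls 45 mm high, 3 mm floor. Origin under its centre, 12 mm above the counter; x from the labelled front (facing the robot) to the back, y to the left along the row.
- new_tray: New empty grey steel tray beside the old bins, fixed: 160 (x) x 263 (y) x 38 mm high. Origin under its centre on the counter; x from the front with four white labels (facing the robot) to the back, y left. Four compartments in a row, 62 mm wide, 154 mm long inside, centres at x = 0 and, left to right, y = +97.5, +32.5, -32.5, -97.5 mm. Floor 4 mm above the counter; dividers 3 mm thick, 38 mm high.
- clip_jar_mid (a point): Small amber jar of clips with a white lid, diameter 46 mm, 58 mm high, standing loose between the old bins and the new tray; not to be disturbed. The point is at its centre, half-way up.
There are look-alikes about, which are no part of the job. What is shaped like the part that bears bearing_mid but orange is not meant.

How it is judged:
At the end, for the whole second after the job is handed in: Each part lies at rest, same way up and flat (under 0.15 rad) on the tray floor (within 5 mm), in the compartment whose place in the row is that of its old bin (16 mm crosswise, 60 mm lengthwise of its centre); the jar is upright within 20 mm of its place (((y of each of bin_red, bin_black, bin_steel in the frame of bin_brass below 0 m and y of bushing_mid in the frame of new_tray between 0.0815 and 0.1135 m) or (y of bin_red in the frame of bin_brass above 0 m and y of each of bin_black, bin_steel in the frame of bin_brass below 0 m and y of bushing_mid in the frame of new_tray between 0.0165 and 0.0485 m) or (y of each of bin_red, bin_steel in the frame of bin_brass below 0 m and y of bin_black in the frame of bin_brass above 0 m and y of bushing_mid in the frame of new_tray between 0.0165 and 0.0485 m) or (y of each of bin_red, bin_black in the frame of bin_brass below 0 m and y of bin_steel in the frame of bin_brass above 0 m and y of bushing_mid in the frame of new_tray between 0.0165 and 0.0485 m) or (y of each of bin_red, bin_black in the frame of bin_brass above 0 m and y of bin_steel in the frame of bin_brass below 0 m and y of bushing_mid in the frame of new_tray between -0.0485 and -0.0165 m) or (y of each of bin_red, bin_steel in the frame of bin_brass above 0 m and y of bin_black in the frame of bin_brass below 0 m and y of bushing_mid in the frame of new_tray between -0.0485 and -0.0165 m) or (y of bin_red in the frame of bin_brass below 0 m and y of each of bin_black, bin_steel in the frame of bin_brass above 0 m and y of bushing_mid in the frame of new_tray between -0.0485 and -0.0165 m) or (y of each of bin_red, bin_black, bin_steel in the frame of bin_brass above 0 m and y of bushing_mid in the frame of new_tray between -0.1135 and -0.0815 m)) and x of bushing_mid in the frame of new_tray between -0.06 and 0.06 m and z of bushing_mid in the frame of new_tray below 0.024 m and angle between each of bushing_mid, red_seal_mid, black_seal_mid, bearing_mid's own z axis and vertical below 0.15 rad and linear speed of each of bushing, red_seal, black_seal, bearing below 0.02 m/s and ((y of each of bin_brass, bin_black, bin_steel in the frame of bin_red below 0 m and y of red_seal_mid in the frame of new_tray between 0.0815 and 0.1135 m) or (y of bin_brass in the frame of bin_red above 0 m and y of each of bin_black, bin_steel in the frame of bin_red below 0 m and y of red_seal_mid in the frame of new_tray between 0.0165 and 0.0485 m) or (y of each of bin_brass, bin_steel in the frame of bin_red below 0 m and y of bin_black in the frame of bin_red above 0 m and y of red_seal_mid in the frame of new_tray between 0.0165 and 0.0485 m) or (y of each of bin_brass, bin_black in the frame of bin_red below 0 m and y of bin_steel in the frame of bin_red above 0 m and y of red_seal_mid in the frame of new_tray between 0.0165 and 0.0485 m) or (y of each of bin_brass, bin_black in the frame of bin_red above 0 m and y of bin_steel in the frame of bin_red below 0 m and y of red_seal_mid in the frame of new_tray between -0.0485 and -0.0165 m) or (y of each of bin_brass, bin_steel in the frame of bin_red above 0 m and y of bin_black in the frame of bin_red below 0 m and y of red_seal_mid in the frame of new_tray between -0.0485 and -0.0165 m) or (y of bin_brass in the frame of bin_red below 0 m and y of each of bin_black, bin_steel in the frame of bin_red above 0 m and y of red_seal_mid in the frame of new_tray between -0.0485 and -0.0165 m) or (y of each of bin_brass, bin_black, bin_steel in the frame of bin_red above 0 m and y of red_seal_mid in the frame of new_tray between -0.1135 and -0.0815 m)) and x of red_seal_mid in the frame of new_tray between -0.06 and 0.06 m and z of red_seal_mid in the frame of new_tray below 0.016 m and ((y of each of bin_brass, bin_red, bin_steel in the frame of bin_black below 0 m and y of black_seal_mid in the frame of new_tray between 0.0815 and 0.1135 m) or (y of bin_brass in the frame of bin_black above 0 m and y of each of bin_red, bin_steel in the frame of bin_black below 0 m and y of black_seal_mid in the frame of new_tray between 0.0165 and 0.0485 m) or (y of each of bin_brass, bin_steel in the frame of bin_black below 0 m and y of bin_red in the frame of bin_black above 0 m and y of black_seal_mid in the frame of new_tray between 0.0165 and 0.0485 m) or (y of each of bin_brass, bin_red in the frame of bin_black below 0 m and y of bin_steel in the frame of bin_black above 0 m and y of black_seal_mid in the frame of new_tray between 0.0165 and 0.0485 m) or (y of each of bin_brass, bin_red in the frame of bin_black above 0 m and y of bin_steel in the frame of bin_black below 0 m and y of black_seal_mid in the frame of new_tray between -0.0485 and -0.0165 m) or (y of each of bin_brass, bin_steel in the frame of bin_black above 0 m and y of bin_red in the frame of bin_black below 0 m and y of black_seal_mid in the frame of new_tray between -0.0485 and -0.0165 m) or (y of bin_brass in the frame of bin_black below 0 m and y of each of bin_red, bin_steel in the frame of bin_black above 0 m and y of black_seal_mid in the frame of new_tray between -0.0485 and -0.0165 m) or (y of each of bin_brass, bin_red, bin_steel in the frame of bin_black above 0 m and y of black_seal_mid in the frame of new_tray between -0.1135 and -0.0815 m)) and x of black_seal_mid in the frame of new_tray between -0.06 and 0.06 m and z of each of black_seal_mid, bearing_mid in the frame of new_tray below 0.017 m and ((y of each of bin_brass, bin_red, bin_black in the frame of bin_steel below 0 m and y of bearing_mid in the frame of new_tray between 0.0815 and 0.1135 m) or (y of bin_brass in the frame of bin_steel above 0 m and y of each of bin_red, bin_black in the frame of bin_steel below 0 m and y of bearing_mid in the frame of new_tray between 0.0165 and 0.0485 m) or (y of each of bin_brass, bin_black in the frame of bin_steel below 0 m and y of bin_red in the frame of bin_steel above 0 m and y of bearing_mid in the frame of new_tray between 0.0165 and 0.0485 m) or (y of each of bin_brass, bin_red in the frame of bin_steel below 0 m and y of bin_black in the frame of bin_steel above 0 m and y of bearing_mid in the frame of new_tray between 0.0165 and 0.0485 m) or (y of each of bin_brass, bin_red in the frame of bin_steel above 0 m and y of bin_black in the frame of bin_steel below 0 m and y of bearing_mid in the frame of new_tray between -0.0485 and -0.0165 m) or (y of each of bin_brass, bin_black in the frame of bin_steel above 0 m and y of bin_red in the frame of bin_steel below 0 m and y of bearing_mid in the frame of new_tray between -0.0485 and -0.0165 m) or (y of bin_brass in the frame of bin_steel below 0 m and y of each of bin_red, bin_black in the frame of bin_steel above 0 m and y of bearing_mid in the frame of new_tray between -0.0485 and -0.0165 m) or (y of each of bin_brass, bin_red, bin_black in the frame of bin_steel above 0 m and y of bearing_mid in the frame of new_tray between -0.1135 and -0.0815 m)) and x of bearing_mid in the frame of new_tray between -0.06 and 0.06 m and distance of clip_jar_mid from where it was at the start of the episode below 0.02 m and angle between clip_jar_mid's own z axis and vertical below 0.2 rad); the robot touches nothing.
It fails at once if the jar of clips is knocked over or shifted more than 20 mm (distance of clip_jar_mid from where it was at the start of the episode above 0.02 m or angle between clip_jar_mid's own z axis and vertical above 0.3 rad).
It also fails if it takes over 96 s, if anything falls off the work surface, if the arm or the gripper's body presses on something with over 40 N, if the wrist force passes 120 N, or if a joint passes its speed limit or range.

ROBOT

A 7-joint arm with a two-finger parallel gripper is mounted at the origin on the work surface. World frame = base frame: x ahead of the robot, y to its left, z up, the work surface at z = 0. Lengths are in m, angles in rad, forces in N, time in s.
With the tool pointing down it reaches from about 0.425 to 0.925 m from the base axis. Payload 6.8 kg.
Tool frame: the origin (TCP) lies at the very end of the fingers, on their centre line; the grasp point (between the pads) lies bot.grip_point_offset behind it (bot.grip_point_offset is the distance from the TCP to the grasp point, in m); z points along the fingers, y is the line along which they close (so a half turn about z gives the same grasp; the last joint's range is limited). The gripper opens to 85 mm and grips with 20 to 120 N. Pads are 22 mm wide; open, the fingers measure 114 mm over their backs; the gripper's body (76 mm by 85 mm) begins 54 mm behind the grasp point. The pads swing forward as they close: fully open they stand 13 mm farther back than shut.
Start: joints at [-1.296, 0.477, 0.022, 1.555, -0.011, 1.109, -0.083], TCP at [0.252, 0.626, 0.231] pointing down, gripper open.
Joint ranges: [-2.96, 2.96], [-0.34, 2.1], [-1.41, 1.46], [0.24, 2.44], [-1.37, 4.51], [0.17, 1.92], [-2.96, 2.96]. Speed limits (rad/s): [2.39, 2.39, 3.14, 3.14, 3.14, 3.14, 3.14].

INTERFACE

Orientations are given as a unit quaternion [w, x, y, z].
In Python, from station import bot, imaging gives the robot as it stands. The module is installed in compiled form; this text tells all that it offers.
- The arm moves only by the tool carry_out, never from a script. Its argument "targets" is one flat list of numbers, 5 for each row, row after row: the closure in counts, from 0 (fully open) to 255 (shut), then the shift along the world's x, y, z in mm, then the turn about the world's z in degrees. A call has 1 to 20 rows; each row shifts and turns the commanded pose from where the row before left it; what a row does not reach is not made up. A row lasts 1/10 s, in which the tool goes at most 50 mm and 8.59 degrees, less where a joint would pass 70% of its speed; a pose out of reach is approached as far as the arm can. A call is refused whole if a number of a shift passes 50 or a number of a turn 8.59, either way. A call with a gripper value outside its range is refused whole. The fingers move at their own pace and stop on an object; "newtons" is the grip in N (left out, the last holds). Time passes only in rows, so rows that do not move let the fingers close. It gives the time, the measured TCP pose, the force, the opening and the grip force at its end, in the units of the state.
- bot.get_obs(): the state, without advancing time (a new reading comes with each control period).
- imaging.read_camera(name): name is "side" or "top"; returns a dict with "frame" (384x512x3 uint8, red, green, blue), "fov_y" (degrees; the focal length in pixels is half the picture's height over the tangent of half this angle, whatever the lens; pixels are square), "cx", "cy" (the principal point, pixels), "pose" (4x4, takes a point from camera to world coordinates). Camera axes: x right, y up, looking along -z (the intrinsics and any distortion apply to the point x, -y, -z); pixel columns grow to the right and rows downward; lengths in m; the calibration is good to about 2 mm. A picture is of the moment at which its call begins. There is no depth.
- bot.hand_in(): hands the job in; it is judged then, once.
The state is a dict: "t": time; "q": joint angles; "joint_vel": joint speeds; "joint_torque": joint torques, N m; "eef_pos": TCP position; "tool_rot": TCP orientation; "contact_force": force on the tool from outside, world axes, zero at the start; "torque": the same for the moment, N m; "gripper_width": opening from 0.0 (shut) to 1.0 (fully open); "grasp_force": force on a finger pad.
Only numpy, scipy, OpenCV 4.12 (cv2) and the standard library are available. Lean on these libraries where they do the work, as an engineer would, in place of code of your own. Each camera call takes 0.05 s, during which the arm holds its last target. There are 200 camera calls.

## Working session

There is one attempt and no reset: what is moved stays moved. The work goes in short steps, Python scripts to look and compute and a tool call to move; the robot and the scene stay as the last step left them, time stands still between calls to the robot, and variables do not carry over. Pictures are saved under pics/ and viewed, at most 14 in all, crops included, and the job is handed in when it is done.

Besides the shell and the picture viewer there is one more tool, called after "Call:" as name(argument=value, ...) on one line, values as JSON. carry_out: Moves the arm, as the interface text tells. Its arguments: {"type":"object","properties":{"targets":{"type":"array","items":{"type":"number"}},"newtons":{"type":"number"}},"required":["targets"]}

```bash
mkdir -p pics; python3 - <<'E'
from station import bot, imaging
import cv2
o=bot.get_obs();print({k:o[k] for k in('t','eef_pos','tool_rot','gripper_width','contact_force')},bot.grip_point_offset)
for n in('side','top'):
    c=imaging.read_camera(n);print(n,{k:(v.tolist() if hasattr(v,'tolist') else v) for k,v in c.items() if k!='frame'})
    cv2.imwrite(f'pics/{n}0.png',cv2.resize(c['frame'][...,::-1],(800,600),interpolation=cv2.INTER_CUBIC))
E
```

```text
{'t': 0.0, 'eef_pos': array([0.25194088, 0.62558134, 0.23033497]), 'tool_rot': array([-1.02231624e-04,  1.90224314e-01,  9.81740238e-01, -8.97513726e-04]), 'gripper_width': 0.9997789025634557, 'contact_force': array([-0.52495269, -0.14647284, -0.24691362])} 0.0187
side {'fov_y': 47.44712742248334, 'cx': 251.99941467378915, 'cy': 193.06592597916895, 'pose': [[0.874759726381412, 0.38147121864729944, -0.2987894416555937, 0.23821047993105657], [-0.4843059173864438, 0.6684593915542376, -0.5644553305864097, -0.5551143424998087], [-0.015594854458833417, 0.638468285184693, 0.7694901229565752, 0.7756509200870759], [0.0, 0.0, 0.0, 1.0]]}
top {'fov_y': 51.562404130116114, 'cx': 253.0373547328269, 'cy': 193.7102357307113, 'pose': [[0.006684446663438989, 0.9883915393237183, -0.15178103691204098, 0.3788131539259416], [-0.9999553970056242, 0.00761965431399273, 0.005580758681407388, 0.0016113286703337958], [0.0066724936963995785, 0.1517369627395578, 0.9883983872743043, 1.012134843712157], [0.0, 0.0, 0.0, 1.0]]}
```

View pics/side0.png

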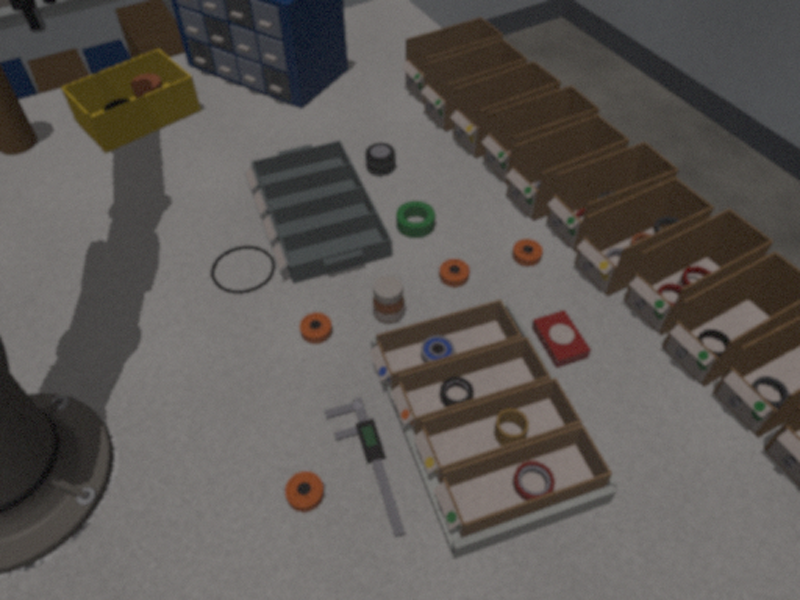

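View pics/top0.png

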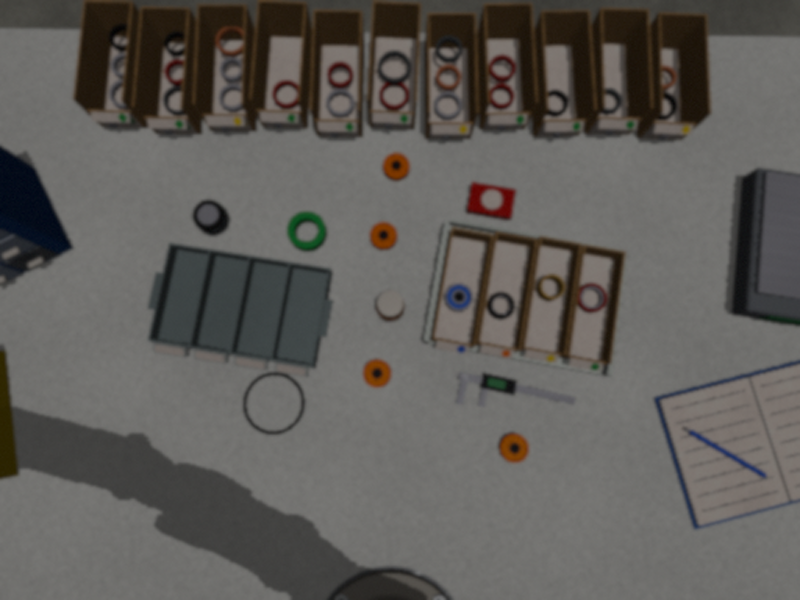

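The row from left to right is bearing (blue), black seal, brass bushing, red seal. In the top view they sit at (459,297), (500,305), (550,287) and (592,297). The tray is at about (242,306) and the jar at (390,304).

```bash
cat > h.py <<'E'
import numpy as np, cv2
from station import bot, imaging
def ray(c,u,v):
    H=c['frame'].shape[0]; f=H/2/np.tan(np.radians(c['fov_y']/2))
    d=np.array([(u-c['cx'])/f,-(v-c['cy'])/f,-1.]); P=np.array(c['pose'])
    d=P[:3,:3]@d; return P[:3,3],d/np.linalg.norm(d)
def s(p): return [(a+.5)*.64-.5 for a in p]   # 800-wide view -> camera pixels
def at_z(c,p,z):
    o,d=ray(c,*p); return o+d*(z-o[2])/d[2]
def tri(c1,p1,c2,p2):
    o1,d1=ray(c1,*p1);o2,d2=ray(c2,*p2)
    t=np.linalg.lstsq(np.c_[d1,-d2],o2-o1,rcond=None)[0]
    a,b=o1+d1*t[0],o2+d2*t[1]; return (a+b)/2,np.linalg.norm(a-b)
E
python3 - <<'E'
from h import *
T=imaging.read_camera('top');S=imaging.read_camera('side')
np.set_printoptions(precision=4,suppress=True)
for n,a,b in [('bearing',(459,297),(437,349)),('black',(500,305),(457,391)),('brass',(550,287),(512,427)),('red',(592,297),(534,481)),('jarlid',(390,304),(389,289)),
 ('trayBL',(173,246),(340,143)),('trayBR',(330,270),(390,240)),('trayFR',(314,366),(288,278)),('trayFL',(152,339),(252,160)),
 ('binBL',(447,230),(503,303)),('binBR',(622,250),(608,470)),('binFR',(604,365),(457,532)),('binFL',(432,340),(373,338))]:
    p,e=tri(T,s(a),S,s(b));print(n,p,round(e,4))
for n,c,boxes in (('top',T,[(85,145,120,100),(265,140,145,100)]),('side',S,[(150,85,110,100),(230,190,170,170)])):
    ims=[]
    for x,y,w,h in boxes:
        k=min(400/w,400/h); ims.append((cv2.resize(c['frame'][y:y+h,x:x+w,::-1],(400,int(h*400/w)),interpolation=cv2.INTER_CUBIC)))
    m=max(i.shape[0] for i in ims)
    cv2.imwrite(f'pics/{n}1.png',np.hstack([cv2.copyMakeBorder(i,0,m-i.shape[0],0,0,0) for i in ims]))
E
```

```text
bearing [ 0.5404 -0.1058  0.0254] 0.0009
black [ 0.5293 -0.1727  0.0207] 0.0006
brass [ 0.5583 -0.2531  0.0263] 0.0003
red [ 0.5429 -0.3222  0.0197] 0.0012
jarlid [0.5262 0.0048 0.0457] 0.0015
trayBL [0.6204 0.3567 0.0308] 0.001
trayBR [0.5821 0.1022 0.0309] 0.0005
trayFR [0.4247 0.1278 0.0076] 0.0096
trayFL [0.4668 0.377  0.0412] 0.0024
binBL [ 0.6536 -0.0881  0.0343] 0.0087
binBR [ 0.6128 -0.3625  0.0507] 0.0034
binFR [ 0.4306 -0.3329  0.0295] 0.0052
binFL [ 0.4681 -0.0606  0.0458] 0.0022
```

View pics/top1.png

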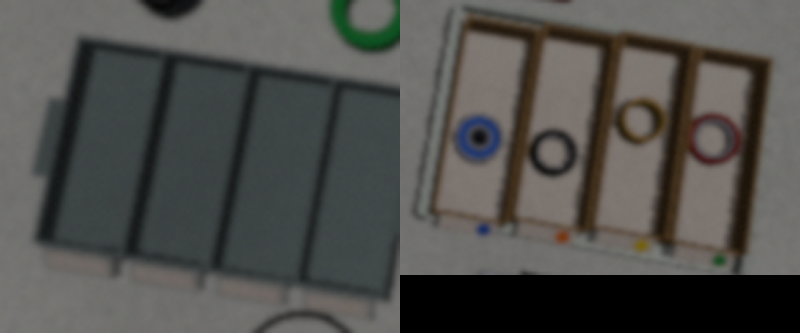

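View pics/side1.png

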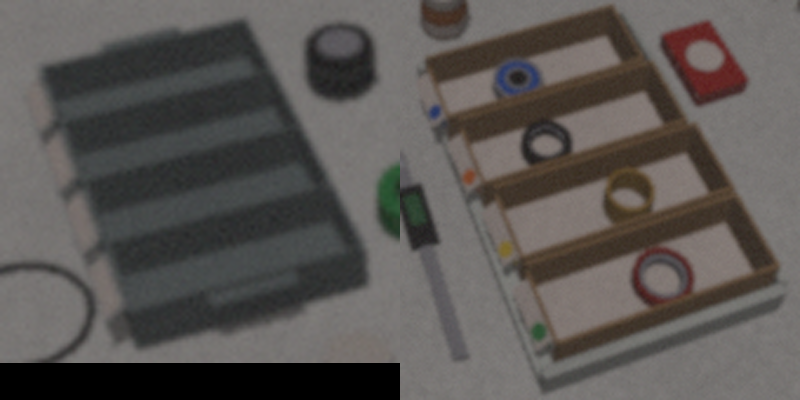

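```bash
cat > fit.py <<'E'
from h import *
from scipy.optimize import least_squares
T=imaging.read_camera('top');S=imaging.read_camera('side')
np.set_printoptions(precision=4,suppress=True,linewidth=150)
def proj(c,X,k=0):
    P=np.array(c['pose']);f=192/np.tan(np.radians(c['fov_y']/2))
    q=(np.atleast_2d(X)-P[:3,3])@P[:3,:3]; x=q[:,0]/-q[:,2];y=-q[:,1]/-q[:,2]; g=1+k*(x*x+y*y)
    return np.c_[c['cx']+f*x*g,c['cy']+f*y*g]
def cr(p,o,k): return [o[0]+(p[0]+.5)/k-.5,o[1]+(p[1]+.5)/k-.5]
kt,kb,st,sb=400/120,400/145,400/110,400/170
binT=[cr(p,(265,140),kb) for p in((70,15),(372,58),(345,255),(33,213))]
binS=[cr(p,(230,190),sb) for p in((212,8),(378,268),(153,355),(27,62))]
trT=[cr((80,38),(85,145),kt),s((330,270)),s((315,366)),cr((38,242),(85,145),kt)]
trS=[cr(p,(150,85),st) for p in((247,20),(365,255),(130,330),(45,67))]
def box(p,L,W):
    c,n=np.cos(p[2]),np.sin(p[2]);B=np.array([[L/2,W/2],[L/2,-W/2],[-L/2,-W/2],[-L/2,W/2]])
    return np.c_[B@np.array([[c,n],[-n,c]])+p[:2],np.full(4,p[3])]
if __name__=='__main__':
  for fix in (1,0):
    def r(p):
        k=(0,0) if fix else p[8:10]; b=box(p[:4],.18,.277);t=box(p[4:8],.16,.263)
        return np.concatenate([(proj(T,b,k[0])-binT),(proj(S,b,k[1])-binS),(proj(T,t,k[0])-trT),(proj(S,t,k[1])-trS)]).ravel()
    q=least_squares(r,[.54,-.21,-.1,.057,.53,.24,-.1,.038,0,0],loss='soft_l1');print(q.x,q.cost);print(r(q.x).round(1).reshape(8,4,1) if 0 else r(q.x).round(1).reshape(4,8))
E
python3 fit.py
```

```text
[ 0.5404 -0.2159 -0.1486  0.0473  0.5252  0.2433 -0.1547  0.0278  0.      0.    ] 14.141844731297907
[[-1.4  0.3 -0.9  1.6  1.5  1.8  1.6 -0.6]
 [ 0.3 -0.7 -1.2  0.3  1.9 -1.4  0.6  0.5]
 [ 0.8 -0.3  0.6 -0.4 -1.3  1.  -0.5  0.6]
 [ 0.4  0.9  0.5 -0.4  0.4 -3.5 -0.9  1.3]]
[ 0.5405 -0.2143 -0.1492  0.0467  0.5255  0.2434 -0.1548  0.0266  0.0067  0.0775] 13.078764826935682
[[-2.   0.3 -1.4  1.6  0.9  1.9  0.9 -0.7]
 [ 0.1 -1.  -0.2  1.1  1.7 -0.7  0.3  0.1]
 [ 0.8 -0.3  0.6 -0.4 -1.3  0.9 -0.5  0.6]
 [ 0.4  0.7  0.6 -0.2  0.5 -3.3 -1.3  1.1]]
```

```bash
python3 - <<'E'
from fit import *
for n,a,b in [('wire',(274,403),(243,269.5)),('orange1',(377,373),(316,326)),('orange2',(384,235),(455,271)),('orange3',(396,166),(528,251)),('orange4',(514,447),(305,490)),('green',(307,230),(416,218))]:
    p,e=tri(T,s(a),S,s(b));print(n,p,round(e,4))
E
```

```text
wire [ 0.3696  0.1914 -0.0053] 0.0009
orange1 [0.4188 0.0252 0.0065] 0.0003
orange2 [0.6471 0.0162 0.0069] 0.0008
orange3 [ 0.7687 -0.0031  0.005 ] 0.0001
orange4 [ 0.3035 -0.1932  0.0056] 0.0006
green [0.6536 0.1444 0.0091] 0.0017
```

Call:
carry_out(targets=[0,20,-40,0,-7.7,0,20,-40,0,-7.7,0,27,-38,0,-7.7,0,27,-38,0,-7.7,0,27,-38,0,-7.7,0,27,-38,0,-7.7,0,27,-38,0,-7.7,0,30,-38,0,-7.7,0,30,-38,0,-7.7,0,30,-38,0,-7.7,0,0,0,0,0,0,0,0,0,0], newtons=30)

```text
t: 1.6
eef_pos: [0.5177, 0.2411, 0.2314]
tool_rot: [0.0, 0.761, 0.649, 0.0]
contact_force: [-0.4, 1.5, -0.2]
gripper_width: 0.999
grasp_force: 0.0
```

```bash
python3 - <<'E'
from h import *
o=bot.get_obs();print(o['eef_pos'],o['tool_rot'],o['q'],o['gripper_width'])
T=imaging.read_camera('top');S=imaging.read_camera('side')
im=np.hstack([cv2.resize(T['frame'][100:300,60:260,::-1],(400,400),interpolation=cv2.INTER_CUBIC),cv2.resize(S['frame'][0:200,80:280,::-1],(400,400),interpolation=cv2.INTER_CUBIC)])
cv2.imwrite('pics/g1.png',im)
E
```

```text
[0.51771155 0.24108062 0.23139499] [6.47507336e-05 7.60728704e-01 6.49069971e-01 8.57977924e-05] [-0.89306832  0.32176308  0.43612869  1.8326054  -0.15723438  1.02091235
 -0.55220525] 0.9987172018147649
```

View pics/g1.png

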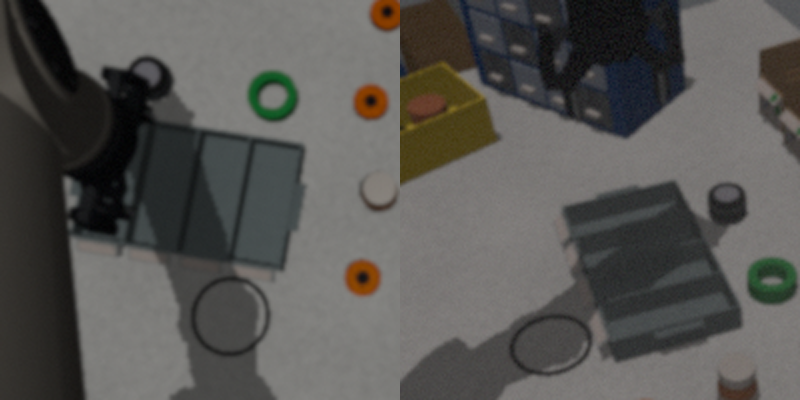

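```bash
python3 - <<'E'
from fit import *
t=np.array([.5177,.2411,.2314]);y=np.array([.988,-.158,0])
for d in(-.05,0,.05):
  for z in (0,.013):print(d,z,((proj(S,t+d*y+[0,0,z])[0]-[80,0])*2+[400,0]).round())
print((proj(T,t)[0]-[60,100])*2)
E
```

```text
-0.05 0 [577. 128.]
-0.05 0.013 [575. 118.]
0 0 [622. 119.]
0 0.013 [621. 108.]
0.05 0 [666. 109.]
0.05 0.013 [665.  99.]
[141.2109 166.6939]
```

Call:
carry_out(targets=[0,3,-43,0,0,0,3,-43,0,0,0,3,-43,0,0,0,3,-43,0,0,0,3,-43,0,0,0,3,-43,0,0,0,3,-43,0,0,0,2,-46,0,0.3,0,0,0,-45,0,0,0,0,-45,0,0,0,0,0,0,0,0,0,0,0,0,0,0,0,0])

```text
t: 3.1
eef_pos: [0.5418, -0.1044, 0.1435]
tool_rot: [0.001, 0.758, 0.652, 0.001]
contact_force: [0.8, 0.5, 0.3]
gripper_width: 0.999
grasp_force: 0.0
```

```bash
python3 - <<'E'
from fit import *
o=bot.get_obs();t=o['eef_pos'];print(t,o['tool_rot'],o['q'])
y=np.array([.988,-.152,0])
S=imaging.read_camera('side')
im=cv2.resize(S['frame'][130:280,200:400,::-1],(800,600),interpolation=cv2.INTER_CUBIC)
for d in(-.05,0,.05):
    p=(proj(S,t+d*y)[0]-[200,130])*4;cv2.drawMarker(im,tuple(int(v) for v in p),(0,255,0),0,14)
cv2.imwrite('pics/g2.png',im)
E
```

```text
[ 0.5417 -0.1045  0.1435] [0.0012 0.758  0.6522 0.0016] [-0.3409  0.4167  0.5326  1.966  -0.284   0.8278  0.1979]
```

View pics/g2.png

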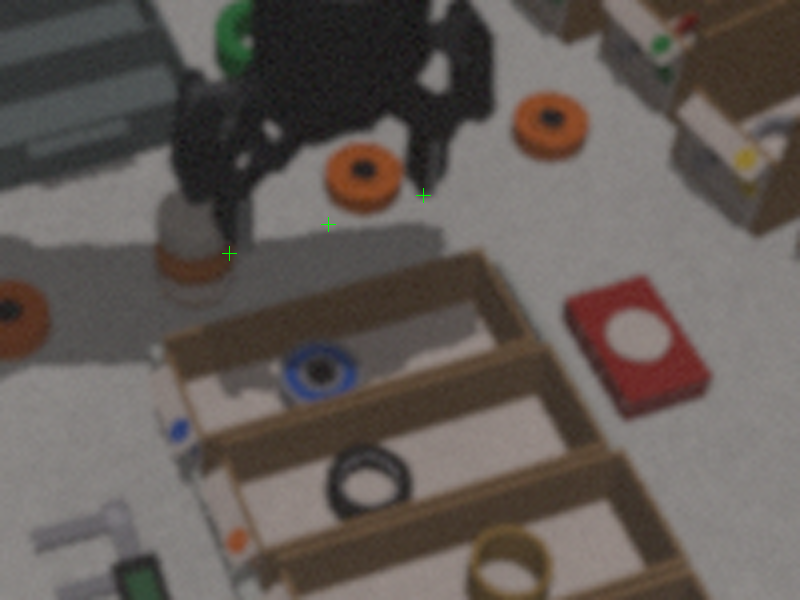

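The fingertips appear near (235,243) and (430,188), about 3 px below where I projected them. So the heights triangulated from the two cameras read low by about 7 mm. I'll recompute x and y with the heights corrected.

```bash
python3 - <<'E'
from fit import *
for n,a,b,z in [('bearing',(459,297),(437,349),.029),('black',(500,305),(457,391),.027),('brass',(550,287),(512,427),.032),('red',(592,297),(534,481),.026),('jar',(390,304),(389,284),.058)]:
    print(n,at_z(T,s(a),z),at_z(S,s(b),z))
for nm,cs in (('T',1),('both',2)):
    def r(p):
        b=box([*p[:3],.057],.18,.277);t=box([*p[3:6],.038],.16,.263)
        v=[proj(T,b)-binT,proj(T,t)-trT]
        if cs==2:v+=[proj(S,b)+p[6:]-binS,proj(S,t)+p[6:]-trS]
        return np.concatenate(v).ravel()
    q=least_squares(r,[.54,-.21,-.1,.53,.24,-.1,0,0],loss='soft_l1').x;print(nm,q)
    for k in(97.5,32.5,-32.5,-97.5):print(q[3:5]+k/1000*np.array([-np.sin(q[5]),np.cos(q[5])]))
E
```

```text
bearing [ 0.5402 -0.1055  0.029 ] [ 0.5385 -0.1078  0.029 ]
black [ 0.5281 -0.1715  0.027 ] [ 0.5272 -0.176   0.027 ]
brass [ 0.5572 -0.2516  0.032 ] [ 0.5561 -0.2554  0.032 ]
red [ 0.5424 -0.3204  0.026 ] [ 0.5397 -0.324   0.026 ]
jar [0.5236 0.005  0.058 ] [0.5265 0.0033 0.058 ]
T [ 0.5406 -0.2129 -0.1428  0.5246  0.2404 -0.1448  0.      0.    ]
[0.5386 0.3369]
[0.5293 0.2726]
[0.5199 0.2083]
[0.5105 0.1439]
both [ 0.5397 -0.2145 -0.1483  0.5246  0.2409 -0.153  -0.0552  2.9558]
[0.5395 0.3372]
[0.5296 0.273 ]
[0.5197 0.2088]
[0.5098 0.1445]
```

Call:
carry_out(targets=[60,-1,-1,-30,0,60,-1,0,-35,0,60,0,0,-30,0,60,0,0,-15,0,60,0,0,0,0,60,0,0,0,0,60,0,0,0,0])

```text
t: 4.05
eef_pos: [0.5394, -0.1061, 0.0328]
tool_rot: [0.001, 0.758, 0.652, 0.001]
contact_force: [-0.2, 0.1, -0.2]
gripper_width: 0.758
grasp_force: 0.0
```

Call:
carry_out(targets=[60,0,0,-8,0,60,0,0,-8,0,60,0,0,0,0,60,0,0,0,0,255,0,0,0,0,255,0,0,0,0,255,0,0,0,0,255,0,0,0,0,255,0,0,0,0,255,0,0,0,0])

```text
t: 5.05
eef_pos: [0.5384, -0.1059, 0.0158]
tool_rot: [0.0, 0.758, 0.652, 0.0]
contact_force: [-0.7, 0.2, 5.7]
gripper_width: 0.521
grasp_force: 30.4
```

Call:
carry_out(targets=[255,0,0,20,0,255,0,0,40,0,255,0,0,40,0,255,0,0,35,0,255,0,30,0,0,255,0,46,0,0,255,0,46,0,0,255,0,46,0,0,255,0,46,0,0,255,0,46,0,0,255,0,46,0,0,255,0,46,0,0,255,0,46,0,0,255,0,45,0,0,255,0,0,0,0,255,0,0,0,0,255,0,0,0,0])

```text
t: 6.75
eef_pos: [0.5382, 0.3355, 0.15]
tool_rot: [0.0, 0.759, 0.651, -0.001]
contact_force: [-0.7, 0.1, -1.6]
gripper_width: 0.517
grasp_force: 31.3
```

Call:
carry_out(targets=[255,1,2,-40,0,255,0,0,-40,0,255,0,0,-35,0,255,0,0,-15,0,255,0,0,-7,0,255,0,0,-3,0,255,0,0,0,0,255,0,0,0,0,255,0,0,0,0])

```text
t: 7.65
eef_pos: [0.5398, 0.3397, 0.0116]
tool_rot: [0.0, 0.758, 0.652, 0.001]
contact_force: [0.2, 0.5, -0.9]
gripper_width: 0.524
grasp_force: 31.3
```

```bash
python3 - <<'E'
from fit import *
S=imaging.read_camera('side')
im=cv2.resize(S['frame'][50:200,130:330,::-1],(800,600),interpolation=cv2.INTER_CUBIC)
cv2.imwrite('pics/g3.png',im)
E
```

```text
(no output)
```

View pics/g3.png

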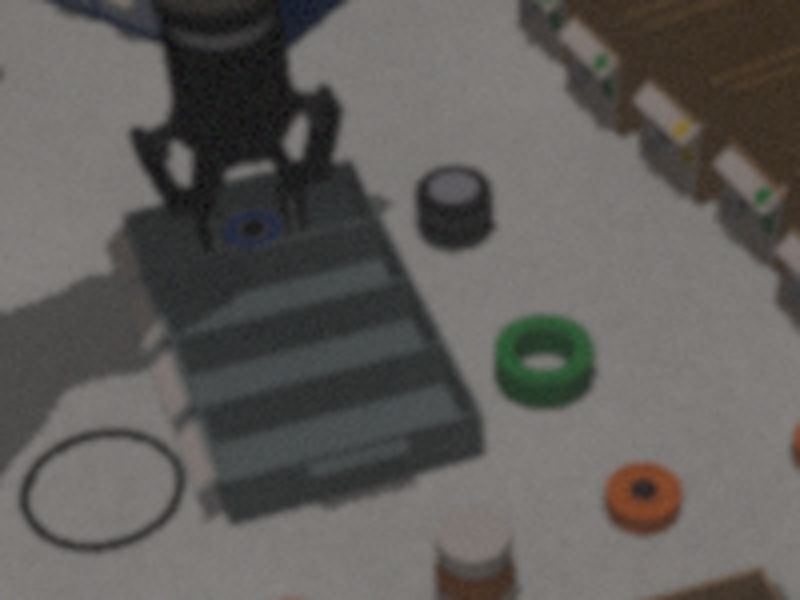

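The bearing, at (252,230), is level in the leftmost compartment between its walls. I'll lower it the last few mm, let go and lift.

Call:
carry_out(targets=[255,0,-2,-3,0,255,0,0,-3,0,255,0,0,0,0,255,0,0,0,0,60,0,0,0,0,60,0,0,0,0,60,0,0,0,0,60,0,0,0,0,60,0,0,30,0,60,0,0,45,0,60,0,0,45,0,60,0,0,25,0,60,0,0,0,0])

```text
t: 9.1
eef_pos: [0.5416, 0.3384, 0.1537]
tool_rot: [0.0, 0.758, 0.652, 0.004]
contact_force: [0.7, -0.2, 0.7]
gripper_width: 0.765
grasp_force: 0.0
```

Call:
carry_out(targets=[60,-1,-30,0,0,60,-1,-46,0,0,60,-1,-46,0,0,60,-1,-46,0,0,60,-1,-46,0,0,60,-1,-46,0,0,60,-1,-46,0,0,60,-1,-46,0,0,60,-1,-46,0,0,60,-1,-46,0,0,60,-1,-40,0,0,60,-2,-27,0,0,60,0,0,0,0,60,0,0,-45,0,60,0,0,-40,0,60,0,0,0,0,60,0,0,0,0])

```text
t: 10.8
eef_pos: [0.5255, -0.1733, 0.064]
tool_rot: [-0.001, 0.758, 0.652, -0.001]
contact_force: [0.7, 0.2, 0.0]
gripper_width: 0.765
grasp_force: 0.0
```

Call:
carry_out(targets=[60,2,0,-25,0,60,0,0,-15,0,60,0,0,-7,0,60,0,0,0,0,60,0,0,0,0,255,0,0,0,0,255,0,0,0,0,255,0,0,0,0,255,0,0,0,0,255,0,0,0,0,255,0,0,0,0])

```text
t: 11.9
eef_pos: [0.5286, -0.174, 0.0184]
tool_rot: [0.0, 0.758, 0.652, 0.001]
contact_force: [-1.1, 0.2, 7.2]
gripper_width: 0.501
grasp_force: 29.5
```

Call:
carry_out(targets=[255,0,0,20,0,255,0,0,40,0,255,0,0,40,0,255,0,0,35,0,255,0,30,0,0,255,0,46,0,0,255,0,46,0,0,255,0,46,0,0,255,0,46,0,0,255,0,46,0,0,255,0,46,0,0,255,0,46,0,0,255,0,46,0,0,255,0,49,0,0,255,0,0,0,0,255,0,0,0,0,255,0,0,0,0])

```text
t: 13.6
eef_pos: [0.5283, 0.2716, 0.1524]
tool_rot: [0.0, 0.759, 0.651, -0.0]
contact_force: [0.5, -0.3, -0.6]
gripper_width: 0.501
grasp_force: 30.8
```

Call:
carry_out(targets=[255,1,0,-40,0,255,0,0,-40,0,255,0,0,-35,0,255,0,0,-15,0,255,0,0,-7,0,255,0,0,0,0,255,0,0,0,0,255,0,0,0,0])

```text
t: 14.4
eef_pos: [0.5302, 0.2737, 0.0169]
tool_rot: [0.0, 0.758, 0.652, 0.001]
contact_force: [-0.2, 1.3, -0.5]
gripper_width: 0.503
grasp_force: 30.8
```

Call:
carry_out(targets=[255,0,0,-4,0,255,0,0,-4,0,255,0,0,0,0,255,0,0,0,0,60,0,0,0,0,60,0,0,0,0,60,0,0,0,0,60,0,0,0,0,60,0,0,30,0,60,0,0,45,0,60,0,0,45,0,60,0,0,25,0,60,0,0,0,0])

```text
t: 15.7
eef_pos: [0.5315, 0.2741, 0.1564]
tool_rot: [0.0, 0.758, 0.652, 0.004]
contact_force: [1.0, 0.4, 0.2]
gripper_width: 0.764
grasp_force: 0.0
```

Call:
carry_out(targets=[60,2,-30,0,0,60,2,-46,0,0,60,2,-46,0,0,60,2,-46,0,0,60,2,-46,0,0,60,2,-46,0,0,60,2,-46,0,0,60,2,-46,0,0,60,2,-46,0,0,60,2,-46,0,0,60,2,-46,0,0,60,3,-36,0,0,60,0,0,0,0,60,0,0,-45,0,60,0,0,-40,0,60,0,0,0,0,60,0,0,0,0])

```text
t: 17.4
eef_pos: [0.5535, -0.2524, 0.0669]
tool_rot: [-0.001, 0.758, 0.652, -0.001]
contact_force: [0.4, -0.3, 0.3]
gripper_width: 0.759
grasp_force: 0.0
```

Call:
carry_out(targets=[60,3,0,-25,0,60,0,0,-15,0,60,0,0,-6,0,60,0,0,0,0,60,0,0,0,0,255,0,0,0,0,255,0,0,0,0,255,0,0,0,0,255,0,0,0,0,255,0,0,0,0,255,0,0,0,0])

```text
t: 18.5
eef_pos: [0.5576, -0.2531, 0.0224]
tool_rot: [0.0, 0.758, 0.652, 0.0]
contact_force: [-1.2, 0.7, 5.9]
gripper_width: 0.46
grasp_force: 29.8
```

Call:
carry_out(targets=[255,0,0,20,0,255,0,0,40,0,255,0,0,40,0,255,0,0,40,0,255,-3,30,0,0,255,-4,46,0,0,255,-4,46,0,0,255,-4,46,0,0,255,-4,46,0,0,255,-4,46,0,0,255,-4,46,0,0,255,-4,46,0,0,255,-4,46,0,0,255,-3,46,0,0,255,0,17,0,0,255,0,0,0,0,255,0,0,0,0,255,0,0,0,0])

```text
t: 20.3
eef_pos: [0.5194, 0.2058, 0.1614]
tool_rot: [0.0, 0.759, 0.651, -0.0]
contact_force: [-0.2, 0.2, -1.6]
gripper_width: 0.455
grasp_force: 30.6
```

Call:
carry_out(targets=[255,0,1,-40,0,255,0,0,-40,0,255,0,0,-35,0,255,0,0,-15,0,255,0,0,-8,0,255,0,0,0,0,255,0,0,0,0,255,0,0,0,0])

```text
t: 21.1
eef_pos: [0.5202, 0.2095, 0.0248]
tool_rot: [0.0, 0.758, 0.652, 0.001]
contact_force: [0.6, 0.5, -0.8]
gripper_width: 0.459
grasp_force: 30.6
```

Call:
carry_out(targets=[255,0,0,-7,0,255,0,0,-5,0,255,0,0,0,0,255,0,0,0,0,60,0,0,0,0,60,0,0,0,0,60,0,0,0,0,60,0,0,0,0,60,0,0,30,0,60,0,0,45,0,60,0,0,45,0,60,0,0,25,0,60,0,0,0,0])

```text
t: 22.4
eef_pos: [0.5215, 0.21, 0.1601]
tool_rot: [0.0, 0.758, 0.652, 0.004]
contact_force: [0.4, 0.5, -0.4]
gripper_width: 0.763
grasp_force: 0.0
```

Call:
carry_out(targets=[45,2,-30,0,0,45,2,-46,0,0,45,2,-46,0,0,45,2,-46,0,0,45,2,-46,0,0,45,2,-46,0,0,45,2,-46,0,0,45,2,-46,0,0,45,2,-46,0,0,45,2,-46,0,0,45,1,-46,0,0,45,1,-41,0,0,45,0,0,0,0,45,0,0,-45,0,45,0,0,-45,0,45,0,0,0,0,45,0,0,0,0])

```text
t: 24.1
eef_pos: [0.5405, -0.3212, 0.0658]
tool_rot: [-0.001, 0.758, 0.652, -0.001]
contact_force: [0.7, 0.4, -0.2]
gripper_width: 0.824
grasp_force: 0.0
```

Call:
carry_out(targets=[45,1,0,-25,0,45,0,0,-15,0,45,0,0,-9,0,45,0,0,0,0,45,0,0,0,0,255,0,0,0,0,255,0,0,0,0,255,0,0,0,0,255,0,0,0,0,255,0,0,0,0,255,0,0,0,0])

```text
t: 25.2
eef_pos: [0.5426, -0.3222, 0.0186]
tool_rot: [0.001, 0.758, 0.652, 0.0]
contact_force: [-2.5, 2.0, 5.9]
gripper_width: 0.547
grasp_force: 29.8
```

Call:
carry_out(targets=[255,0,0,20,0,255,0,0,40,0,255,0,0,40,0,255,0,0,35,0,255,-3,30,0,0,255,-3,46,0,0,255,-4,46,0,0,255,-4,46,0,0,255,-3,46,0,0,255,-3,46,0,0,255,-3,46,0,0,255,-3,46,0,0,255,-3,46,0,0,255,-3,46,0,0,255,0,22,0,0,255,0,0,0,0,255,0,0,0,0,255,0,0,0,0])

```text
t: 27.0
eef_pos: [0.5102, 0.1425, 0.1525]
tool_rot: [0.0, 0.759, 0.651, -0.0]
contact_force: [-0.1, 0.5, -0.7]
gripper_width: 0.543
grasp_force: 31.1
```

Call:
carry_out(targets=[255,0,0,-40,0,255,0,0,-40,0,255,0,0,-35,0,255,0,0,-15,0,255,0,0,-7,0,255,0,0,0,0,255,0,0,0,0,255,0,0,0,0])

```text
t: 27.8
eef_pos: [0.5112, 0.1445, 0.0167]
tool_rot: [0.0, 0.758, 0.652, 0.001]
contact_force: [-0.0, 0.3, 0.8]
gripper_width: 0.544
grasp_force: 31.2
```

Call:
carry_out(targets=[255,0,0,-4,0,255,0,0,-4,0,255,0,0,0,0,255,0,0,0,0,60,0,0,0,0,60,0,0,0,0,60,0,0,0,0,60,0,0,0,0,60,0,0,30,0,60,0,0,45,0,60,0,0,45,0,60,0,0,45,0,60,0,-45,0,0,60,0,-45,0,0,60,0,-45,0,0,60,0,-45,0,0,60,0,-45,0,0,60,0,-45,0,0,60,0,-45,0,0,60,0,0,0,0])

```text
t: 29.8
eef_pos: [0.5087, -0.1785, 0.173]
tool_rot: [0.002, 0.762, 0.648, -0.001]
contact_force: [0.5, 0.3, 0.3]
gripper_width: 0.766
grasp_force: 0.0
```

```bash
python3 - <<'E'
from fit import *
S=imaging.read_camera('side');T=imaging.read_camera('top')
cv2.imwrite('pics/e1.png',np.hstack([cv2.resize(T['frame'][130:250,85:265,::-1],(400,267),interpolation=cv2.INTER_CUBIC)[:267],cv2.resize(S['frame'][85:205,150:330,::-1],(400,267),interpolation=cv2.INTER_CUBIC)]))
E
```

```text
(no output)
```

View pics/e1.png

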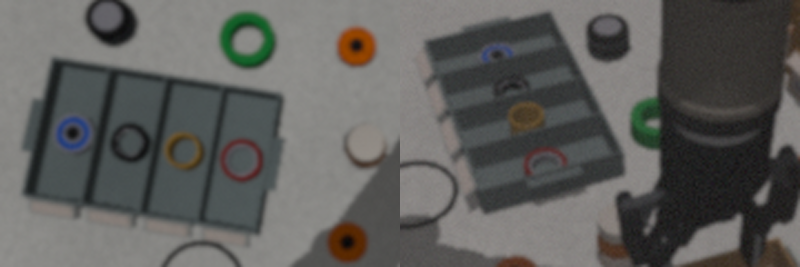

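The tray holds, left to right, the bearing (72,133), black seal (130,142), bushing (184,150) and red seal (241,160). All four lie flat and the jar is still in its place, so I'm handing in.

```bash
python3 -c "
from station import bot
print(bot.hand_in())"
```

```text
the job is handed in; nothing more can be done
None
```

All four parts are in the tray in their bin order (bearing, black seal, brass bushing, red seal), looking flat and with the jar in its place in the last pictures; I handed the job in just after 29.8 s, and no verdict came back.

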